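# Switch a pump test rig over to its throttled bypass

### The job

Switch the rig over to its bypass. First push the lever of the thin copper bypass line round, from shut, until it stands centred over the bent-up set tab on the plate under it; only then push the lever of the thick steel main line round until that valve is fully shut, with its lever square across the pipe against the stop. Push the levers with a fingertip and never pinch them, leave the set tab where it is, and leave the loose things on the bench alone.

Things in the scene. Friction and masses are not known exactly. Their poses are not given: they have to be found in the camera images.
- main_line: the main line, fixed: a thick (42 mm) steel pipe that rises from the bench, runs level for 230 mm, centre 60 mm above the bench, and goes down again; a brass ball valve (64 mm diameter) at mid-run. Tops above the bench: pipe 81, elbows 86, valve 92 mm. Origin on the bench below the valve's pivot; x along the pipe, away from the robot within 0.4 rad; z up.
- main_pivot (a point): point on the main valve's vertical pivot axis, at the mid-height of its lever, 122 mm above the bench.
- main_lever (a joint): angle of the main valve's lever, rad: 0 = along the pipe, pointing along main_line's +x (open); grows counter-clockwise seen from above, to a hard stop at 1.571 = across the pipe, along main_line's +y (shut). Starts between 0 and 0.2. Friction keeps it where it is left; it takes about 4 N at main_lever_push.
- main_lever_push (a point): point in the main lever's sleeve (mid-width, mid-height), 100 mm from the pivot, 122 mm above the bench; its x axis points out along the lever. The lever is level, 125 mm long from the pivot to its end: a 10 mm wide steel strip with a black sleeve on its outer 80 mm, the sleeve 20 mm wide and from 112 to 132 mm above the bench.
- bypass_line: the bypass line, fixed, beside the main line on its left or right: a thin (22 mm) copper pipe that rises from the bench, runs level for 200 mm, centre 60 mm up, and goes down again; a 40 mm brass ball valve at mid-run, over it a flat aluminium plate (96 mm across, top 91 mm up). Origin on the bench below the pivot; x along the pipe, away from the robot within 0.4 rad; z up.
- bypass_pivot (a point): point on the bypass valve's vertical pivot axis, at the mid-height of its lever, 122 mm above the bench.
- bypass_lever (a joint): angle of the bypass valve's lever, rad: 0 = across the pipe, along bypass_line's +y (shut); grows clockwise seen from above, to a hard stop at 1.571 = along the pipe, along bypass_line's +x (fully open). Starts between 0 and 0.2. Friction keeps it where it is left; it takes about 2 N at bypass_lever_push.
- bypass_lever_push (a point): point in the bypass lever's sleeve (mid-width, mid-height), 90 mm from the pivot, 122 mm above the bench; its x axis points out along the lever. The lever is level, 115 mm long from the pivot to its end: a 10 mm wide steel strip with a black sleeve on its outer 43 mm, the sleeve 18 mm wide and from 112 to 132 mm above the bench.
- set_tab (a joint): where the set tab stands, rad, counted like bypass_lever: the lever is centred over the tab when both have the same value. Very stiff; it is to stay where it is.
- tab_point (a point): middle of the upper edge of the set tab: a dark steel arm on the plate, reaching out from the pivot to a bent-up end 26 mm wide, 5 mm thick and 13 mm tall, 62.5 mm from the pivot axis, its top 104 mm above the bench (8 mm below the lever, which passes over it). Its x axis points outward from the pivot.
- coupling: bystander: white pipe coupling standing on end, a ring 48 mm across and 45 mm tall, loose; origin at the centre of its underside.
- jar: bystander: closed jar of sealant, 56 mm across and 75 mm tall, loose; origin at the centre of its underside.
- wrench: bystander: steel wrench 200 mm long lying on the bench, loose; origin at the middle of its underside, x along it.
- tee: bystander: white pipe tee lying flat, 70 mm long, 36 mm thick, with a 42 mm branch, loose; origin under the middle of its long run, on the bench, branch along y.

How it is judged:
By the outcome, as a careful person would: the job done as asked, in the order asked, and still so for the second after the job is handed in, with the robot touching nothing.
It also fails if it takes over 51 s, if anything falls off the work surface, if the arm or the gripper's body presses on something with over 40 N, if the wrist force passes 120 N, or if a joint passes its speed limit or range.

### The arm

A 6-joint arm with a two-finger parallel gripper is mounted at the origin on the work surface. World frame = base frame: x ahead of the robot, y to its left, z up, the work surface at z = 0. Lengths are in m, angles in rad, forces in N, time in s.
With the tool pointing down it reaches from about 0.35 to 0.875 m from the base axis. Payload 4.2 kg.
Tool frame: the origin (TCP) lies on the mounting face of the last link; the fingertips stand manip.finger_overhang ahead of it and the grasp point (between the pads) lies 155 mm ahead of it (manip.finger_overhang is the distance from the TCP to the fingertips, in m); x points along the fingers, y is the direction in which the jaws open and shut, and the axes are right-handed (so a half turn about x gives the same grasp; the last joint's range is limited). The gripper opens to 85 mm and grips with 20 to 120 N. Pads are 22 mm wide; open, the fingers measure 114 mm over their backs; the gripper's body (76 mm by 85 mm) begins 54 mm behind the grasp point. The pads swing forward as they close: fully open they stand 13 mm farther back than shut.
Start: joints at [1.398, 0.385, 0.008, 0, -1.194, -0.259], TCP at [0.262, 0.568, 0.405] pointing down, gripper open.
Joint ranges: [-3.14, 3.14], [-1.21, 2.06], [-1.07, 1.41], [-3.16, 2.05], [-2.99, -0.16], [-3.1, 3.1]. Speed limits (rad/s): [2.79, 2.79, 3.14, 3.14, 3.14, 3.14].

### API

Orientations are given as a unit quaternion [w, x, y, z].
In Python, from plant import manip gives the robot as it stands. The module is installed in compiled form; this text tells all that it offers.
- The arm moves only by the tool carry_out, never from a script. Its argument "series" is a list that holds one entry, the list of rows, each a list of 7 numbers: the turn, a rotation vector about the tool's x, y, z in degrees, then the shift along the tool's x, y, z in mm, then the closure in counts, from 0 (fully open) to 255 (shut). A call has 1 to 5 rows; each row shifts and turns the pose as measured when the row begins, along the tool's axes as they then stand; what a row does not reach is not made up. A row lasts 1/10 s, in which the tool goes at most 50 mm and 8.59 degrees, less where a joint would pass 70% of its speed; a pose out of reach is approached as far as the arm can. A call with a gripper value outside its range is refused whole. The fingers move at their own pace and stop on an object; the grip force is fixed at half the most. Time passes only in rows, so rows that do not move let the fingers close. It gives the time, the measured TCP pose, the force and the opening at its end, in the units of the state.
- manip.observe(): the state, without advancing time (a new reading comes with each control period).
- manip.capture(name): name is "scene" or "top"; returns a dict with "color" (384x512x3 uint8, red, green, blue), "mtx" (3x3 intrinsics, pixels), "D" ([k1, k2, p1, p2, k3] as OpenCV has them; the pictures are not rectified), "R" (3x3) and "t" (3): a world point X has camera coordinates R X + t. Camera axes: x right, y down, z forward; pixel columns grow to the right and rows downward; lengths in m; the calibration is good to about 2 mm. A picture is of the moment at which its call begins. There is no depth.
- manip.job_done(): hands the job in, once; it reports no verdict.
The state is a dict: "time_s": time; "joint_positions": joint angles; "joint_vel": joint speeds; "effort": joint torques, N m; "tcp_pos": TCP position; "tool_rot": TCP orientation; "contact_force": force on the tool from outside, world axes, zero at the start; "wrist_torque": the same for the moment, N m; "opening": finger opening in m.
Only numpy, scipy, OpenCV 4.12 (cv2) and the standard library are available. Lean on these libraries where they do the work, as an engineer would, in place of code of your own. Each camera call takes 0.05 s, during which the arm holds its last target.

## Working session

There is one attempt and no reset: what is moved stays moved. The work goes in short steps, Python scripts to look and compute and a tool call to move; the robot and the scene stay as the last step left them, time stands still between calls to the robot, and variables do not carry over. Pictures are saved under pics/ and viewed, and the job is handed in when it is done.

Besides the shell and the picture viewer there is one more tool, called as name(argument=value, ...), one argument or row to a line, values as JSON. carry_out: Moves the arm, as the interface text tells. Its arguments: {"type":"object","properties":{"series":{"type":"array"}},"required":["series"]}

```bash
mkdir -p pics; ls
python3 - <<'E'
from plant import manip
import cv2
s=manip.observe()
for k,v in s.items(): print(k,v)
print(manip.finger_overhang)
for n in("scene","top"):
    c=manip.capture(n); cv2.imwrite(f"pics/{n}0.png",c["color"][:,:,::-1]); print(n,c["mtx"],c["D"],c["R"],c["t"])
E
```

```text
pics
time_s 0.0
joint_positions [ 1.39759955e+00  3.85547103e-01  6.59111770e-03 -5.18858972e-04
 -1.19400658e+00 -2.58579713e-01]
joint_vel [ 0.00144438  0.00075615  0.00014769 -0.00017993  0.00210561  0.00123078]
effort [ 4.20751621e-05 -3.92288160e+01  1.88397771e+01  4.18619111e+00
 -4.60400741e-03 -8.42359015e-06]
tcp_pos [0.26144112 0.56744864 0.40361034]
tool_rot [ 0.15076653 -0.69053977  0.15231145  0.69081509]
contact_force [0.00516211 0.69672604 0.50557967]
wrist_torque [-0.00733052  0.07795638 -0.01334009]
opening 0.08531014054932633
0.1734
scene [[397.45158453   0.         256.42859485]
 [  0.         397.45158453 189.07907634]
 [  0.           0.           1.        ]] [-0.02122411  0.          0.          0.          0.        ] [[-0.69656658  0.71731097 -0.0161239 ]
 [ 0.57004958  0.53963767 -0.61954392]
 [-0.43570458 -0.44074501 -0.78479638]] [ 0.42640854 -0.28455654  1.39392237]
top [[368.14921514   0.         257.55393593]
 [  0.         368.14921514 190.00184476]
 [  0.           0.           1.        ]] [-0.11073825  0.          0.          0.          0.        ] [[-0.02360669 -0.99966137  0.01094854]
 [-0.98125116  0.02107373 -0.19157782]
 [ 0.19128222 -0.01526579 -0.98141636]] [0.0093583  0.60389696 1.08122119]
```

View pics/scene0.png

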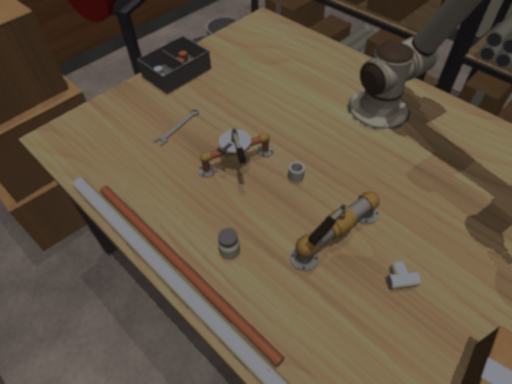

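View pics/top0.png

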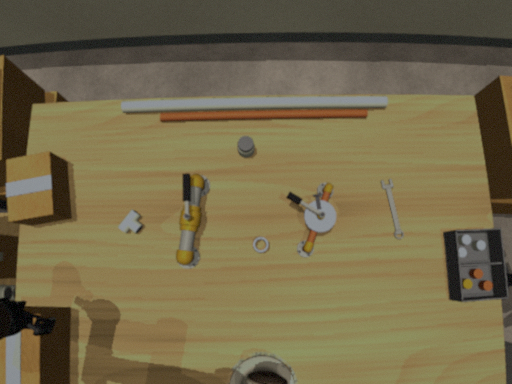

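The top picture shows the main line at (190,215) with its lever pointing away (185,185). The bypass is at (320,215) with its lever at (295,200) and a dark tab near (320,190). I'll zoom in on both views.

Run:
```python
import cv2
t=cv2.imread("pics/top0.png"); s=cv2.imread("pics/scene0.png")
def z(im,x0,y0,w,h,k): return cv2.resize(im[y0:y0+h,x0:x0+w],None,fx=k,fy=k,interpolation=cv2.INTER_CUBIC)
cv2.imwrite("pics/t_by.png",cv2.convertScaleAbs(z(t,275,170,75,60,10),alpha=1.6))
cv2.imwrite("pics/t_ma.png",cv2.convertScaleAbs(z(t,160,165,75,60,10),alpha=1.6))
cv2.imwrite("pics/s_by.png",cv2.convertScaleAbs(z(s,195,120,80,70,8),alpha=1.6))
cv2.imwrite("pics/s_ma.png",cv2.convertScaleAbs(z(s,285,185,100,75,8),alpha=1.6))
```

```text
(no output)
```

View pics/t_by.png

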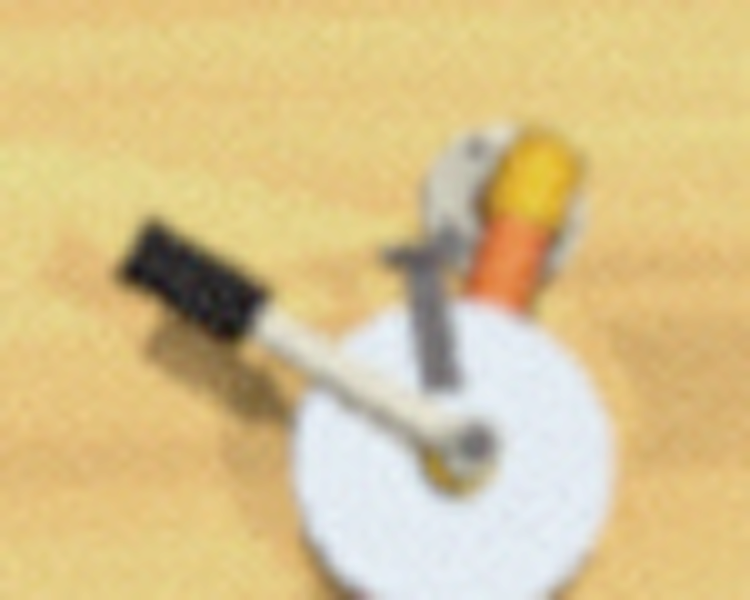

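View pics/t_ma.png

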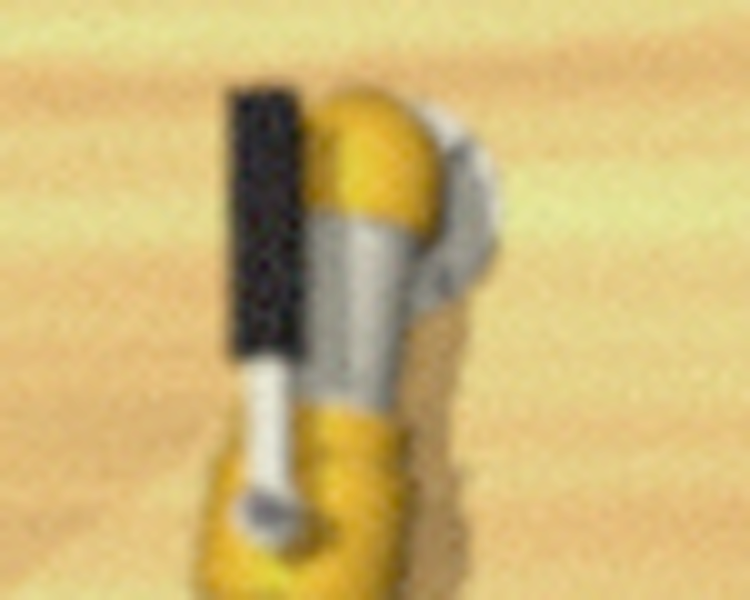

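View pics/s_by.png

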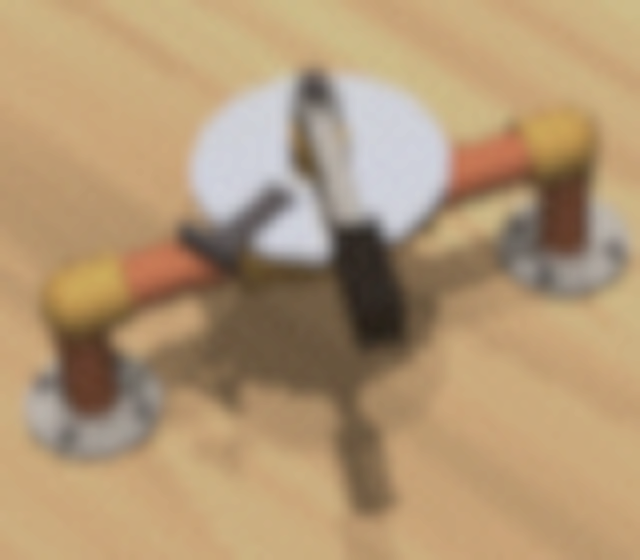

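View pics/s_ma.png

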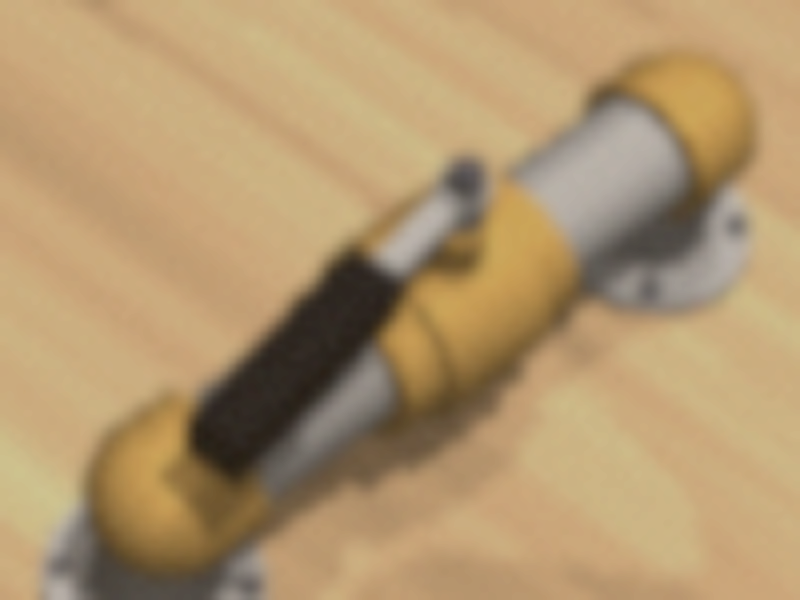

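```bash
cat > h.py <<'E'
import numpy as np, cv2
from plant import manip
def ray(c,uv):
    p=cv2.undistortPoints(np.array(uv,float).reshape(-1,1,2),c["mtx"],c["D"]).reshape(-1,2)
    d=np.c_[p,np.ones(len(p))]@c["R"]; return -c["R"].T@c["t"], d
def onz(c,uv,z):
    o,d=ray(c,uv); return o+d*((z-o[2])/d[:,2])[:,None]
def proj(c,X):
    X=np.array(X,float).reshape(-1,3)
    return cv2.projectPoints(X,cv2.Rodrigues(c["R"])[0],c["t"],c["mtx"],c["D"])[0].reshape(-1,2)
def unz(pts,x0,y0,k): return (np.array(pts,float)+.5)/k-.5+[x0,y0]
E
python3 - <<'E'
from h import *
np.set_printoptions(precision=4,suppress=True)
T=manip.capture("top"); S=manip.capture("scene")
for n,c in(("top",T),("scene",S)): print(n,"cam",-c["R"].T@c["t"])
def black(c,x0,y0,x1,y1,th=60):
    m=np.zeros(c["color"].shape[:2],np.uint8); m[y0:y1,x0:x1]=(c["color"][y0:y1,x0:x1].max(2)<th)
    n,l,st,ce=cv2.connectedComponentsWithStats(m); i=1+np.argmax(st[1:,4]); return (l==i),st[i],ce[i]
for nm,bT,bS in(("by",(280,180,310,215),(225,140,255,180)),("ma",(175,165,195,207),(300,205,345,250))):
  for n,c,b in(("top",T,bT),("scene",S,bS)):
    m,st,ce=black(c,*b,th=45 if n=="top" else 40); ys,xs=np.nonzero(m)
    r=cv2.minAreaRect(np.c_[xs,ys].astype(np.float32)); bx=cv2.boxPoints(r)
    print(nm,n,st,ce,r,"cen@.125",onz(c,[ce],.127)); print(onz(c,bx,.130)[:,:2])
  # axis PCA
# plate in top
im=T["color"].astype(int)
m=((im.min(2)>120)&(im.max(2)-im.min(2)<30)); mm=np.zeros(m.shape,np.uint8); mm[195:240,295:345]=m[195:240,295:345]
cs,_=cv2.findContours(mm,cv2.RETR_EXTERNAL,cv2.CHAIN_APPROX_NONE); c=max(cs,key=cv2.contourArea)
print("plate ell",cv2.fitEllipse(cv2.convexHull(c)))
w=onz(T,cv2.convexHull(c).reshape(-1,2),.091)[:,:2]; (cx,cy),r=cv2.minEnclosingCircle(w.astype(np.float32)); print("plate",cx,cy,r)
# manual
print("by bolt top", onz(T,unz([[475,440]],275,170,10),.13))
print("by strip", onz(T,unz([[475,440],[137,245],[253,322],[265,318]],275,170,10),.130))
print("tab arm", onz(T,unz([[425,268],[445,385]],275,170,10),.092), "tab top",onz(T,unz([[388,255],[465,240]],275,170,10),.104))
print("ma bolt", onz(T,unz([[270,508]],160,165,10),.13))
# scene
print("by bolt S", onz(S,unz([[315,88]],195,120,8),.13)); print("ma bolt S",onz(S,unz([[465,178]],285,185,8),.13))
print("tab top S",onz(S,unz([[185,230],[235,265]],195,120,8),.104))
E
```

```text
top cam [0.386  0.0131 1.1767]
scene cam [1.0666 0.4621 0.9245]
by top [288 193  13  11  70] [294.1143 198.3   ] ((293.8349304199219, 198.29718017578125), (12.626714706420898, 5.53632926940918), 29.05460548400879) cen@.125 [[ 0.5638 -0.1086  0.127 ]]
[[ 0.5656 -0.0876]
 [ 0.5797 -0.096 ]
 [ 0.561  -0.1273]
 [ 0.547  -0.1188]]
by scene [237 149   8  14  77] [240.6234 155.5714] ((240.63209533691406, 155.46226501464844), (13.873414993286133, 5.631782054901123), 74.05460357666016) cen@.125 [[ 0.5696 -0.0989  0.127 ]]
[[ 0.5643 -0.1223]
 [ 0.5499 -0.1156]
 [ 0.5779 -0.0724]
 [ 0.5918 -0.0791]]
ma top [184 175   6  26 149] [186.4832 187.2416] ((186.5, 187.5), (25.0, 5.0), 90.0) cen@.125 [[0.6032 0.2038 0.127 ]]
[[0.6393 0.2111]
 [0.639  0.1964]
 [0.5648 0.1954]
 [0.5651 0.21  ]]
ma scene [309 218  25  27 271] [321.0812 230.7343] ((321.4073181152344, 230.44216918945312), (8.909741401672363, 31.184097290039062), 43.2642936706543) cen@.125 [[0.6088 0.2119 0.127 ]]
[[0.6493 0.2037]
 [0.5648 0.2004]
 [0.5682 0.2224]
 [0.6516 0.2248]]
plate ell ((317.93194580078125, 214.0693817138672), (30.661657333374023, 37.999881744384766), 128.60377502441406)
plate 0.522741973400116 -0.18068231642246246 0.05710362270474434
by bolt top [[ 0.517  -0.1871  0.13  ]]
by strip [[ 0.517  -0.1871  0.13  ]
 [ 0.5761 -0.0917  0.13  ]
 [ 0.5528 -0.1244  0.13  ]
 [ 0.5539 -0.128   0.13  ]]
tab arm [[ 0.5741 -0.1821  0.092 ]
 [ 0.5385 -0.1862  0.092 ]] tab top [[ 0.5762 -0.1691  0.104 ]
 [ 0.5802 -0.1924  0.104 ]]
ma bolt [[0.5204 0.202  0.13  ]]
by bolt S [[ 0.5157 -0.1813  0.13  ]]
ma bolt S [[0.5198 0.2081 0.13  ]]
tab top S [[ 0.5805 -0.1834  0.104 ]
 [ 0.58   -0.1576  0.104 ]]
```

Run:
```python
from h import *
np.set_printoptions(precision=4,suppress=True)
T=manip.capture("top"); S=manip.capture("scene")
def tri(a,b):
    o1,d1=ray(T,[a]);o2,d2=ray(S,[b]);A=[];B=[]
    for o,d in((o1,d1[0]),(o2,d2[0])):
        d=d/np.linalg.norm(d);P=np.eye(3)-np.outer(d,d);A.append(P);B.append(P@o)
    X=np.linalg.lstsq(np.vstack(A),np.hstack(B),rcond=None)[0]
    return X, proj(T,X)[0]-a, proj(S,X)[0]-b
t=lambda p:unz([p],275,170,10)[0]; s=lambda p:unz([p],195,120,8)[0]
for n,a,b in(("bolt",(475,440),(315,88)),("plate",(453,462),(322,168)),("tabmid",(428,248),(212,250)),("sleeve outer end top mid",(137,245),(378,330)),("sleeve inner top",(255,325),(358,228))):
    print(n,*tri(t(a),s(b)))
t=lambda p:unz([p],160,165,10)[0]; s=lambda p:unz([p],285,185,8)[0]
for n,a,b in(("mbolt",(270,508),(465,178)),("sleeve outer",(265,92),(215,452)),("sl inner",(268,352),(378,270))):
    print(n,*tri(t(a),s(b)))
print("plate top@.091",onz(T,unz([[453,462],[295,462],[612,462],[453,304]],275,170,10),.091),"S",onz(S,unz([[322,168],[190,165],[453,170]],195,120,8),.091))
```

```text
bolt [ 0.5156 -0.1853  0.1282] [-0.7112  0.5762] [-0.8865 -0.2134]
plate [ 0.5144 -0.1864  0.0861] [-0.6777  0.5459] [-0.8515 -0.1996]
tabmid [ 0.5771 -0.1796  0.0952] [-1.0188  0.8406] [-1.3338 -0.3319]
sleeve outer end top mid [ 0.5768 -0.0909  0.1182] [-0.6561  0.5229] [-0.8753 -0.1902]
sleeve inner top [ 0.5518 -0.1244  0.1254] [-0.3829  0.3086] [-0.4985 -0.1109]
mbolt [0.5193 0.2049 0.1271] [-0.8231  0.4968] [-1.1268 -0.1304]
sleeve outer [0.644  0.2091 0.1202] [-0.7325  0.4645] [-1.0923 -0.1663]
sl inner [0.5648 0.2062 0.1268] [-0.8532  0.5222] [-1.2024 -0.1564]
plate top@.091 [[ 0.5154 -0.1876  0.091 ]
 [ 0.5166 -0.1402  0.091 ]
 [ 0.5142 -0.2355  0.091 ]
 [ 0.5631 -0.1902  0.091 ]] S [[ 0.5165 -0.1801  0.091 ]
 [ 0.549  -0.217   0.091 ]
 [ 0.484  -0.144   0.091 ]]
```

```bash
cat >> h.py <<'E'
from scipy.spatial.transform import Rotation as Ro
def pose():
    s=manip.observe(); q=s["tool_rot"]; return s,np.array(s["tcp_pos"]),Ro.from_quat(np.r_[q[1:],q[0]])
def plan(xy,ztip,zdir):
    """target: tip at xy, ztip; tool x down; tool z pointing along world yaw zdir. prints shift in tool axes (mm), turn (deg)"""
    s,p,R=pose(); zt=np.array([np.cos(zdir),np.sin(zdir),0]);x=np.array([0,0,-1.]);y=np.cross(zt,x)
    Rt=Ro.from_matrix(np.c_[x,y,zt]); tgt=np.array([*xy,ztip+manip.finger_overhang])
    rv=(R.inv()*Rt).as_rotvec(degrees=True); d=R.inv().apply(tgt-p)*1000
    tip=p+R.apply([manip.finger_overhang,0,0])
    print("t",round(s["time_s"],2),"tip",tip.round(4),"yaw_z",round(float(np.arctan2(*R.apply([0,0,1])[[1,0]])),3),"F",np.round(s["contact_force"],1),"op",round(s["opening"],4),"q",np.round(s["joint_positions"],2))
    print("turn",rv.round(1),"shift",d.round(1))
    return d,rv
E
python3 - <<'E'
from h import *
s,p,R=pose(); print(R.as_matrix().round(3))
P=np.array([.516,-.1845])
a=1.005; u=np.array([np.cos(a),np.sin(a)]);n=np.array([-u[1],u[0]])
plan(P+.090*u+.040*n,.16,a-np.pi/2)
E
```

```text
[[-0.    -0.419 -0.908]
 [-0.001 -0.908  0.419]
 [-1.     0.001 -0.   ]]
t 0.3 tip [0.2615 0.5675 0.2309] yaw_z 2.71 F [-0.  -0.1 -0.4] op 0.0851 q [ 1.4   0.39  0.01 -0.   -1.19 -0.26]
turn [-1.723e+02  1.000e-01 -0.000e+00] shift [  71.3  481.9 -518.3]
```

carry_out(
  series=[
    [[8, 0, 0, 0, 0, 0, 255], [0, 0, 0, 0, 35, 35, 255], [0, 0, 0, 0, 35, 35, 255], [0, 0, 0, 0, 35, 35, 255], [0, 0, 0, 0, 35, 35, 255]],
  ],
)

```text
time_s: 0.8
tcp_pos: [0.0681, 0.5271, 0.4021]
tool_rot: [-0.205, 0.677, -0.206, -0.676]
contact_force: [-0.4, 1.0, 1.6]
opening: 0.0122
```

```bash
cat > by.py <<'E'
from h import *
import sys
P=np.array([.516,-.1845]); a=float(sys.argv[1]); gap=float(sys.argv[2]); r=float(sys.argv[3]) if len(sys.argv)>3 else .09; zt=float(sys.argv[4]) if len(sys.argv)>4 else .115
u=np.array([np.cos(a),np.sin(a)]);n=np.array([-u[1],u[0]])
plan(P+r*u+gap*n,zt,a+np.pi/2)
E
python3 by.py 1.005 .045 .09 .16
```

```text
t 0.8 tip [0.0682 0.5267 0.2287] yaw_z 2.553 F [-0.4  1.   1.6] op 0.0122 q [ 1.75  0.23 -0.22  0.   -1.12 -0.77]
turn [-1.3 -0.1 -0.1] shift [  70.2  253.8 -720.5]
```

carry_out(
  series=[
    [[0, 0, 0, 0, 0, -50, 255], [0, 0, 0, 0, 0, -50, 255], [0, 0, 0, 0, 0, -50, 255], [0, 0, 0, 0, 0, -50, 255], [0, 0, 0, 0, 0, -50, 255]],
  ],
)

```text
time_s: 1.3
tcp_pos: [0.2644, 0.3943, 0.4031]
tool_rot: [0.191, -0.681, 0.189, 0.681]
contact_force: [0.9, 1.1, 0.2]
opening: 0.0001
```

carry_out(
  series=[
    [[0, 0, 0, 0, 20, -45, 255], [0, 0, 0, 0, 20, -45, 255], [0, 0, 0, 0, 20, -45, 255], [0, 0, 0, 0, 20, -45, 255], [0, 0, 0, 0, 20, -45, 255]],
  ],
)

```text
time_s: 1.8
tcp_pos: [0.4072, 0.1886, 0.4036]
tool_rot: [-0.192, 0.682, -0.187, -0.681]
contact_force: [0.8, 0.7, -0.7]
opening: 0.0
```

```bash
python3 by.py 1.005 .045 .09 .16
```

```text
t 1.8 tip [0.4077 0.1897 0.2302] yaw_z 2.599 F [ 0.8  0.7 -0.7] op 0.0 q [ 0.8   0.08 -0.4  -0.   -1.08  0.23]
turn [1.3 0.  0.4] shift [  68.9  172.7 -243.1]
```

carry_out(
  series=[
    [[0, 0, 0, 0, 29, -40, 255], [0, 0, 0, 0, 29, -40, 255], [0, 0, 0, 0, 29, -40, 255], [0, 0, 0, 0, 29, -40, 255], [0, 0, 0, 0, 29, -40, 255]],
  ],
)

```text
time_s: 2.3
tcp_pos: [0.5035, -0.0421, 0.4041]
tool_rot: [-0.193, 0.683, -0.186, -0.679]
contact_force: [0.8, 0.3, -0.0]
opening: -0.0003
```

```bash
python3 by.py 1.005 .045 .09 .16
```

```text
t 2.3 tip [ 0.5049 -0.0407  0.2307] yaw_z 2.6 F [ 0.8  0.3 -0. ] op -0.0003 q [ 0.24  0.18 -0.28 -0.01 -1.1   0.8 ]
turn [ 1.4 -0.1  0.6] shift [ 70.5  25.3 -41.1]
```

carry_out(
  series=[
    [[1.4, 0, 0.6, 0, 25, -40, 255], [0, 0, 0, 25, 0, 0, 255], [0, 0, 0, 25, 0, 0, 255], [0, 0, 0, 15, 0, 0, 255], [0, 0, 0, 0, 0, 0, 255]],
  ],
)

```text
time_s: 2.8
tcp_pos: [0.5276, -0.0939, 0.3371]
tool_rot: [-0.202, 0.68, -0.202, -0.676]
contact_force: [-1.5, -0.3, -0.1]
opening: -0.0
```

```bash
python3 by.py 1.005 .035 .09 .115
python3 - <<'E'
from h import *
c=manip.capture("top"); z=lambda im,x0,y0,w,h,k: cv2.resize(im[y0:y0+h,x0:x0+w],None,fx=k,fy=k,interpolation=cv2.INTER_CUBIC)
cv2.imwrite("pics/t1.png",cv2.convertScaleAbs(z(c["color"][:,:,::-1],255,160,95,75,8),alpha=1.6))
c=manip.capture("scene")
cv2.imwrite("pics/s1.png",cv2.convertScaleAbs(z(c["color"][:,:,::-1],185,70,100,90,7),alpha=1.6))
E
```

```text
t 2.8 tip [ 0.5285 -0.0942  0.1637] yaw_z 2.561 F [-1.5 -0.3 -0.1] op -0.0 q [ 0.13  0.29 -0.31  0.   -0.96  0.86]
turn [-0.8 -0.3  0.1] shift [48.7 -7.3 -3.4]
```

View pics/t1.png

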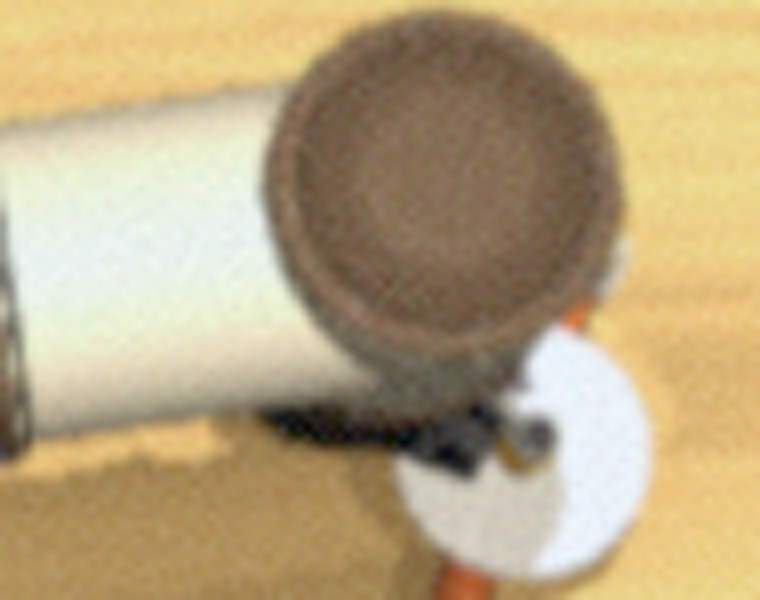

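View pics/s1.png

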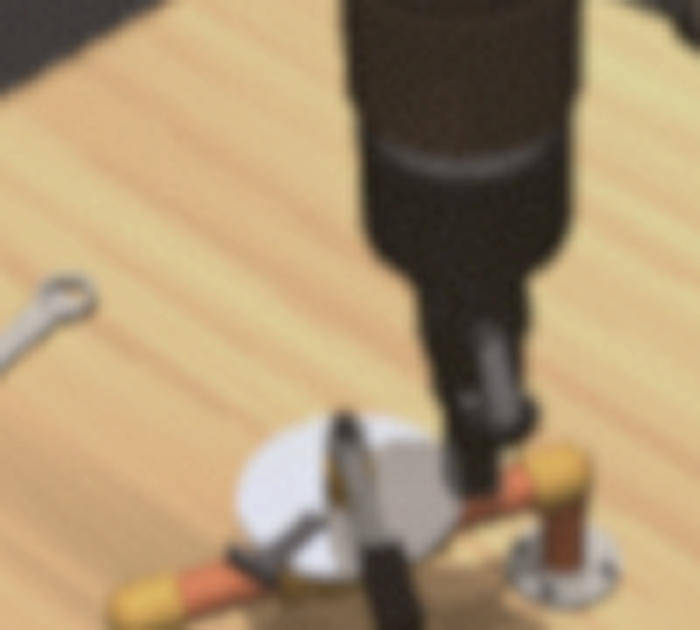

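The top view is hidden by the wrist. The scene view shows the closed finger at zoomed (475,485), clear behind the lever, so I'll go down.

carry_out(
  series=[
    [[0, 0, 0, 25, -4, 0, 255], [0, 0, 0, 20, -3, 0, 255], [0, 0, 0, 4, 0, 0, 255], [0, 0, 0, 0, 0, 0, 255]],
  ],
)

```text
time_s: 3.3
tcp_pos: [0.5351, -0.0866, 0.2958]
tool_rot: [-0.202, 0.686, -0.199, -0.67]
contact_force: [0.2, -0.4, 0.6]
opening: 0.0002
```

```bash
python3 by.py 1.005 .025 .09 .115; python3 by.py .9 .022; python3 by.py .75 .021
```

```text
t 3.3 tip [ 0.5391 -0.0869  0.1224] yaw_z 2.566 F [ 0.2 -0.4  0.6] op 0.0002 q [ 0.14  0.35 -0.36  0.01 -0.85  0.85]
turn [-0.6 -1.2  0.6] shift [  7.6   2.9 -11.3]
t 3.3 tip [ 0.5391 -0.0869  0.1224] yaw_z 2.566 F [ 0.2 -0.4  0.6] op 0.0002 q [ 0.14  0.35 -0.36  0.01 -0.85  0.85]
turn [ 5.5 -1.1  0.7] shift [  7.9   0.9 -23.8]
t 3.3 tip [ 0.5391 -0.0869  0.1224] yaw_z 2.566 F [ 0.2 -0.4  0.6] op 0.0002 q [ 0.14  0.35 -0.36  0.01 -0.85  0.85]
turn [14.1 -1.1  0.8] shift [  8.2   0.2 -38.6]
```

carry_out(
  series=[
    [[0, -1.2, 0.6, 6, 2, -10, 255], [3, 0, 0, 0, 0, -10, 255], [4, 0, 0, 0, 0, -10, 255], [6, 0, 0, 0, 0, -10, 255], [0, 0, 0, 0, 0, 0, 255]],
  ],
)

```text
time_s: 3.8
tcp_pos: [0.5689, -0.1119, 0.293]
tool_rot: [0.28, -0.649, 0.277, 0.651]
contact_force: [-0.6, -1.1, -0.6]
opening: -0.0002
```

```bash
cat > look.py <<'E'
from h import *
import sys
z=lambda im,x0,y0,w,h,k: cv2.resize(im[y0:y0+h,x0:x0+w],None,fx=k,fy=k,interpolation=cv2.INTER_CUBIC)
n=sys.argv[1]; c=manip.capture("scene"); b=[int(v) for v in sys.argv[2].split(",")]
cv2.imwrite(f"pics/{n}.png",cv2.convertScaleAbs(z(c["color"][:,:,::-1],*b,8),alpha=1.8))
E
python3 by.py .75 .020; python3 look.py s2 195,110,85,70
```

```text
t 3.8 tip [ 0.5686 -0.111   0.1196] yaw_z 2.332 F [-0.6 -1.1 -0.6] op -0.0002 q [ 0.08  0.41 -0.25 -0.01 -0.91  0.68]
turn [0.6 0.3 0.1] shift [ 4.6 -1.8  2.9]
```

View pics/s2.png

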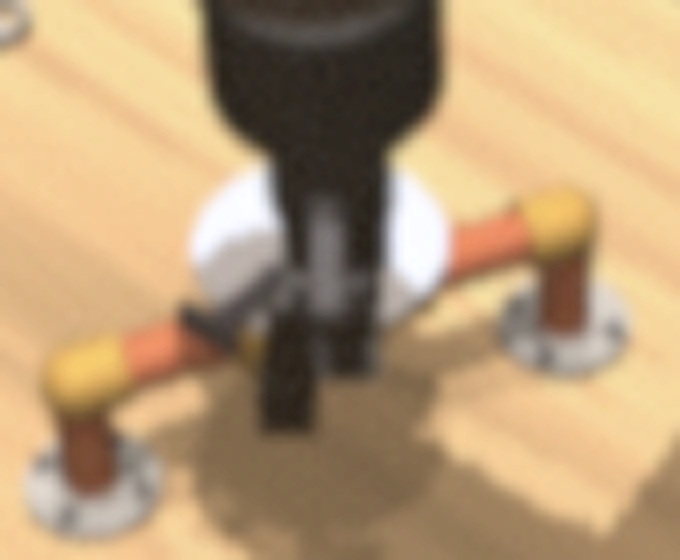

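The lever is moving with the finger, with the sleeve end now at zoomed (290,430), and the forces are low. I'll push on, stop short of the tab, then look.

carry_out(
  series=[
    [[6, 0, 0, 3, -1, -10, 255], [6, 0, 0, 0, 0, -10, 255], [6, 0, 0, 0, 0, -10, 255], [5, 0, 0, 0, 0, -8, 255], [0, 0, 0, 0, 0, 0, 255]],
  ],
)

```text
time_s: 4.35
tcp_pos: [0.5917, -0.1407, 0.292]
tool_rot: [0.406, -0.58, 0.4, 0.583]
contact_force: [-0.4, -0.4, 0.5]
opening: -0.0003
```

```bash
python3 by.py .3 .020; python3 look.py s3 195,110,85,70
```

```text
t 4.35 tip [ 0.5919 -0.1391  0.1186] yaw_z 1.929 F [-0.4 -0.4  0.5] op -0.0003 q [ 0.03  0.46 -0.18 -0.01 -0.93  0.34]
turn [3.4 0.5 0.3] shift [ 3.6 -4.8  0.2]
```

View pics/s3.png

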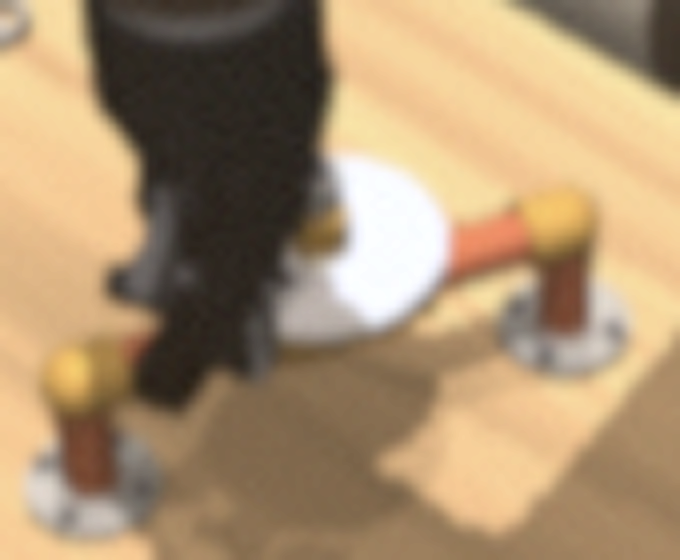

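carry_out(
  series=[
    [[0, 0, 0, 0, 0, 25, 255], [0, 0, 0, -40, 0, 25, 255], [0, 0, 0, -30, 0, 40, 255], [0, 0, 0, 0, 0, 50, 255], [0, 0, 0, 0, 0, 50, 255]],
  ],
)

```text
time_s: 4.9
tcp_pos: [0.5226, 0.0363, 0.3673]
tool_rot: [0.403, -0.582, 0.397, 0.583]
contact_force: [0.1, 1.0, -0.6]
opening: 0.0004
```

carry_out(
  series=[
    [[0, 0, 0, 0, 0, 45, 255], [0, 0, 0, 0, 0, 10, 255]],
  ],
)

```text
time_s: 5.1
tcp_pos: [0.4998, 0.0919, 0.3703]
tool_rot: [-0.401, 0.586, -0.393, -0.585]
contact_force: [0.2, 1.0, 1.0]
opening: 0.0002
```

```bash
cat > look2.py <<'E'
from h import *
import sys
z=lambda im,x0,y0,w,h,k: cv2.resize(im[y0:y0+h,x0:x0+w],None,fx=k,fy=k,interpolation=cv2.INTER_CUBIC)
n=sys.argv[1]; c=manip.capture("scene")
cv2.imwrite(f"pics/{n}s.png",cv2.convertScaleAbs(z(c["color"][:,:,::-1],195,120,80,70,8),alpha=1.8))
c=manip.capture("top")
cv2.imwrite(f"pics/{n}t.png",cv2.convertScaleAbs(z(c["color"][:,:,::-1],275,170,75,60,10),alpha=1.8))
E
python3 by.py .3 .020;python3 look2.py a
```

```text
t 5.1 tip [0.5013 0.0935 0.1969] yaw_z 1.95 F [0.2 1.  1. ] op 0.0002 q [ 0.5   0.21 -0.33 -0.   -1.02 -0.12]
turn [4.5 0.3 0.6] shift [  80.6   -3.2 -250.4]
```

View pics/as.png

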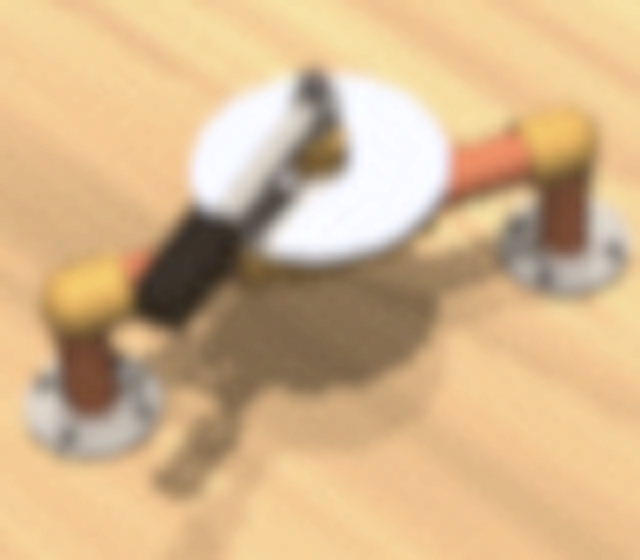

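View pics/at.png

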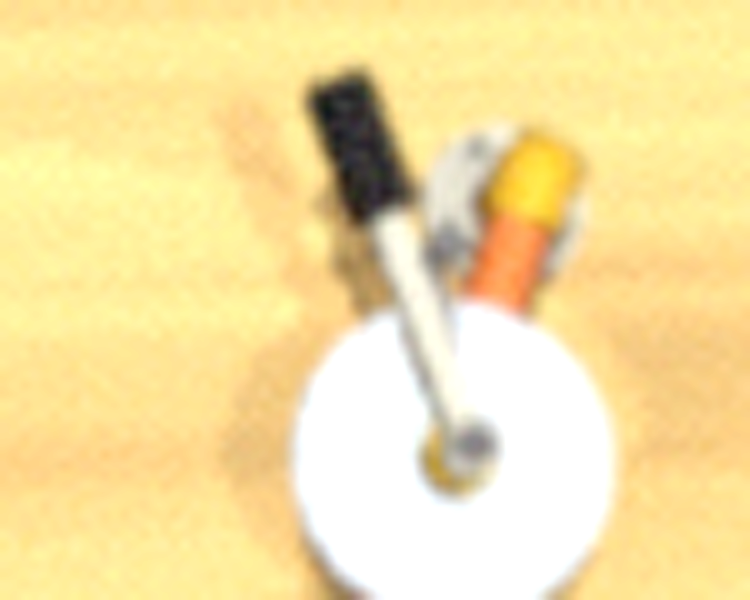

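Run:
```python
from h import *
T=manip.capture("top"); S=manip.capture("scene")
ang=lambda w:np.arctan2(w[1,1]-w[0,1],w[1,0]-w[0,0])
u=lambda *p:unz(p,275,170,10); v=lambda *p:unz(p,195,120,8)
print("lever T",ang(onz(T,u((475,440),(338,82)),.13)),ang(onz(T,u((458,400),(395,228)),.125)))
print("lever S",ang(onz(S,v((315,88),(160,300)),.13)),ang(onz(S,v((312,105),(232,210)),.125)))
def two(z1,p1,z2,p2,c): return np.vstack([onz(c,[p1],z1),onz(c,[p2],z2)])
# tab midpoint against pivot (same camera)
for c,b,pl,tm in((T,u((475,440))[0],u((453,462))[0],u((428,248))[0]),(S,v((315,88))[0],v((322,168))[0],v((212,249))[0])):
  for z1,p in((.13,b),(.091,pl)):
    w=two(z1,p,.104,tm,c); print(w.round(4).tolist(),np.hypot(*(w[1]-w[0])[:2]),"tab ang",ang(w))
# tab arm directions
print("arm T",ang(onz(T,u((445,385),(425,268)),.093)),"arm S",ang(onz(S,v((285,190),(232,240)),.093)))
print("tab edge T",ang(onz(T,u((466,240),(388,256)),.104))-np.pi/2,"S",ang(onz(S,v((185,228),(233,265)),.104))-np.pi/2)
# pipe
print("pipe T",ang(onz(T,u((500,300),(520,225)),.071)))
```

```text
lever T 0.31307512920241803 0.2989750462332865
lever S 0.32620841405187595 0.3071605512097408
[[0.517, -0.1871, 0.13], [0.5781, -0.1812, 0.104]] 0.06136429847926406 tab ang 0.09656307488296784
[[0.5154, -0.1876, 0.091], [0.5781, -0.1812, 0.104]] 0.06296006212116212 tab ang 0.10185478553628793
[[0.5157, -0.1813, 0.13], [0.5803, -0.1694, 0.104]] 0.06570459600238229 tab ang 0.18305316117007742
[[0.5165, -0.1801, 0.091], [0.5803, -0.1694, 0.104]] 0.06469781831775488 tab ang 0.16721866686915807
arm T 0.11522633357304209 arm S 0.1435901619813844
tab edge T 0.18067526151737567 S -0.023555906908493407
pipe T -0.31499795296886435
```

Top gives lever 0.31, tab 0.10–0.12; scene gives lever 0.31, tab 0.14–0.18. The finger geometry (20 mm gap) matches exactly. I'll go back and push by about 0.17 rad, then check.

carry_out(
  series=[
    [[8, 0, 0, 0, 0, -50, 255], [2, 0, 0, 0, 0, -50, 255], [0, 0, 0, 0, -10, -45, 255], [0, 0, 0, 0, -10, -30, 255], [0, 0, 0, 0, 0, 0, 255]],
  ],
)

```text
time_s: 5.8
tcp_pos: [0.5686, -0.0869, 0.368]
tool_rot: [-0.453, 0.546, -0.446, -0.545]
contact_force: [-0.4, -0.4, -0.4]
opening: 0.0001
```

```bash
python3 by.py .22 .045 .09 .16
```

```text
t 5.8 tip [ 0.5699 -0.0858  0.1946] yaw_z 1.764 F [-0.4 -0.4 -0.4] op 0.0001 q [ 0.13  0.33 -0.17 -0.01 -1.06  0.07]
turn [-1.5  0.3  0.5] shift [ 34.6 -18.1 -38.5]
```

carry_out(
  series=[
    [[0, 0, 0, 0, -13, -34, 255], [0, 0, 0, 40, 0, 0, 255], [0, 0, 0, 30, 0, 0, 255], [0, 0, 0, 10, 0, 0, 255], [0, 0, 0, 0, 0, 0, 255]],
  ],
)

```text
time_s: 6.3
tcp_pos: [0.589, -0.126, 0.2855]
tool_rot: [-0.455, 0.545, -0.449, -0.543]
contact_force: [-0.2, -1.3, 0.2]
opening: 0.0003
```

```bash
python3 by.py .31 .03 .09;python3 by.py .22 .02 .09;python3 by.py .14 .02 .09
```

```text
t 6.3 tip [ 0.5904 -0.1251  0.1121] yaw_z 1.756 F [-0.2 -1.3  0.2] op 0.0003 q [ 0.06  0.45 -0.21 -0.01 -0.9   0.13]
turn [-7.2  0.2  0.5] shift [-2.9 -3.1 -3.1]
t 6.3 tip [ 0.5904 -0.1251  0.1121] yaw_z 1.756 F [-0.2 -1.3  0.2] op 0.0003 q [ 0.06  0.45 -0.21 -0.01 -0.9   0.13]
turn [-2.   0.2  0.5] shift [ -2.9  -6.8 -20.9]
t 6.3 tip [ 0.5904 -0.1251  0.1121] yaw_z 1.756 F [-0.2 -1.3  0.2] op 0.0003 q [ 0.06  0.45 -0.21 -0.01 -0.9   0.13]
turn [2.6 0.2 0.5] shift [ -3.   -8.4 -28.1]
```

carry_out(
  series=[
    [[0, 0, 0, -3, -4, -8, 255], [0, 0, 0, 0, -3, -8, 255], [2, 0, 0, 0, -2, -7, 255], [0, 0, 0, 0, 0, -4, 255], [0, 0, 0, 0, 0, 0, 255]],
  ],
)

```text
time_s: 6.8
tcp_pos: [0.6039, -0.1523, 0.2925]
tool_rot: [-0.466, 0.537, -0.457, -0.534]
contact_force: [-0.3, 0.3, -0.2]
opening: 0.0
```

```bash
python3 by.py .13 .02 .09
```

```text
t 6.8 tip [ 0.6059 -0.1512  0.1191] yaw_z 1.719 F [-0.3  0.3 -0.2] op 0.0 q [ 0.01  0.47 -0.15 -0.01 -0.94  0.14]
turn [1.  0.3 0.7] shift [ 4.   1.4 -0.5]
```

carry_out(
  series=[
    [[0, 0, 0, 0, 0, 30, 255], [0, 0, 0, -40, 0, 25, 255], [0, 0, 0, -30, 0, 40, 255], [0, 0, 0, 0, 0, 50, 255], [0, 0, 0, 0, 0, 50, 255]],
  ],
)

```text
time_s: 7.3
tcp_pos: [0.5767, 0.0391, 0.3691]
tool_rot: [-0.471, 0.538, -0.458, -0.528]
contact_force: [0.4, -0.0, -1.0]
opening: -0.0004
```

carry_out(
  series=[
    [[0, 0, 0, 0, 0, 45, 255], [0, 0, 0, 0, 0, 10, 255]],
  ],
)

```text
time_s: 7.5
tcp_pos: [0.5686, 0.099, 0.3727]
tool_rot: [-0.472, 0.541, -0.454, -0.528]
contact_force: [-0.0, -0.0, -0.5]
opening: 0.0001
```

```bash
python3 by.py .3 .020;python3 look2.py b
```

```text
t 7.5 tip [0.5739 0.1001 0.1994] yaw_z 1.714 F [-0.  -0.  -0.5] op 0.0001 q [ 0.45  0.32 -0.17  0.01 -1.04 -0.32]
turn [-9.  -0.   1.8] shift [  83.5    9.4 -239.4]
```

View pics/bs.png

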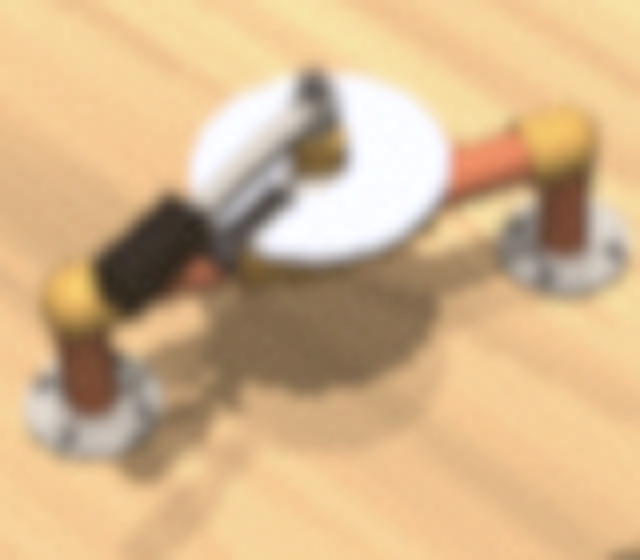

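View pics/bt.png

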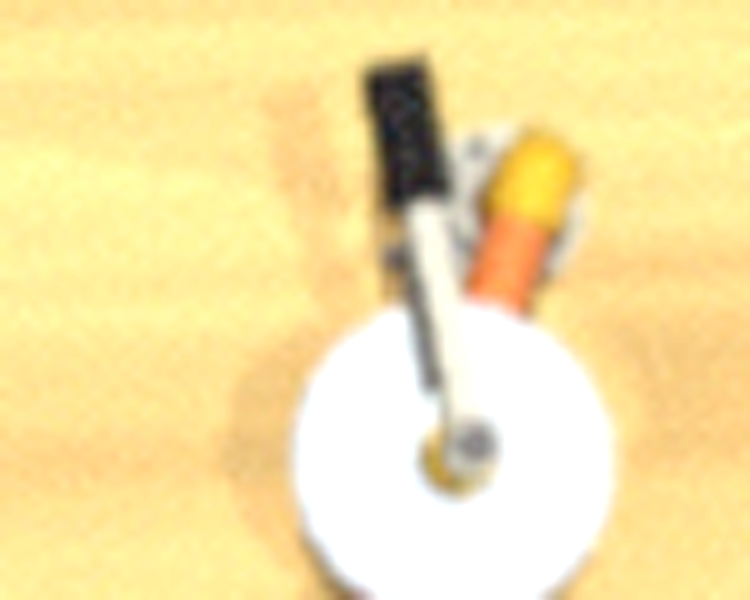

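```bash
python3 - <<'E'
from h import *
T=manip.capture("top"); S=manip.capture("scene")
ang=lambda w:np.arctan2(w[1,1]-w[0,1],w[1,0]-w[0,0])
u=lambda *p:unz(p,275,170,10); v=lambda *p:unz(p,195,120,8)
print("lever T",ang(onz(T,u((475,440),(396,66)),.13)),ang(onz(T,u((462,400),(427,220)),.125)))
print("lever S",ang(onz(S,v((315,88),(112,282)),.13)),ang(onz(S,v((310,108),(215,188)),.125)))
# where would strip centre (z .125) at r=62.5 & outer end (z .132,r .115) appear for given angle, pivot shifted to fit each camera's bolt
for n,c,b,f,(x0,y0,k) in(("T",T,u((475,440)),None,(275,170,10)),("S",S,v((315,88)),None,(195,120,8))):
  P=onz(c,b,.13)[0]
  for a in(.10,.12,.14,.16):
    uu=np.array([np.cos(a),np.sin(a)]);n1=np.array([-uu[1],uu[0]])
    X=[[*(P[:2]+.115*uu),.132],[*(P[:2]+.0625*uu+.013*n1),.104],[*(P[:2]+.0625*uu-.013*n1),.104],[*(P[:2]+.0625*uu+.013*n1),.091],[*(P[:2]+.0625*uu-.013*n1),.091],[*(P[:2]+.025*uu),.093]]
    print(n,a,((proj(c,X)-[x0,y0]+.5)*k-.5).round(0).tolist())
E
python3 - <<'E'
import cv2,numpy as np
def up(p,x0,y0,w,h,k,o):
    im=cv2.imread(p); cv2.imwrite(o,cv2.convertScaleAbs(cv2.resize(im[y0:y0+h,x0:x0+w],None,fx=k,fy=k,interpolation=cv2.INTER_LANCZOS4),alpha=1.8))
up("pics/top0.png",305,185,30,30,20,"pics/tabT.png")
up("pics/scene0.png",212,135,30,25,20,"pics/tabS.png")
E
```

```text
lever T 0.15288866357290698 0.1373646812464834
lever S 0.16010737739169467 0.09360537477138549
T 0.1 [[415.0, 52.0], [384.0, 250.0], [470.0, 239.0], [377.0, 257.0], [462.0, 247.0], [440.0, 374.0]]
T 0.12 [[408.0, 53.0], [380.0, 251.0], [465.0, 239.0], [373.0, 259.0], [458.0, 247.0], [438.0, 374.0]]
T 0.14 [[400.0, 54.0], [376.0, 252.0], [461.0, 239.0], [369.0, 260.0], [453.0, 246.0], [436.0, 374.0]]
T 0.16 [[392.0, 55.0], [372.0, 254.0], [457.0, 238.0], [365.0, 262.0], [449.0, 246.0], [435.0, 374.0]]
S 0.1 [[97.0, 268.0], [233.0, 254.0], [179.0, 222.0], [236.0, 279.0], [182.0, 247.0], [277.0, 200.0]]
S 0.12 [[102.0, 271.0], [237.0, 255.0], [181.0, 224.0], [239.0, 280.0], [185.0, 249.0], [278.0, 200.0]]
S 0.14 [[107.0, 274.0], [240.0, 256.0], [183.0, 225.0], [243.0, 281.0], [187.0, 251.0], [279.0, 201.0]]
S 0.16 [[113.0, 277.0], [243.0, 257.0], [186.0, 227.0], [246.0, 282.0], [189.0, 252.0], [280.0, 201.0]]
```

View pics/tabT.png

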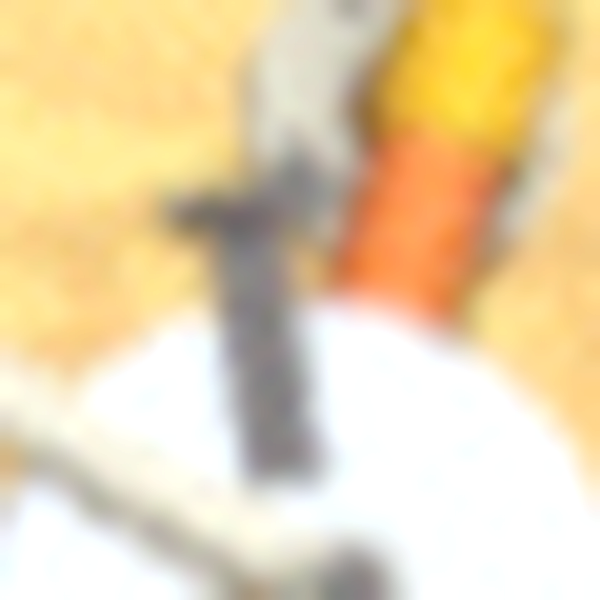

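View pics/tabS.png

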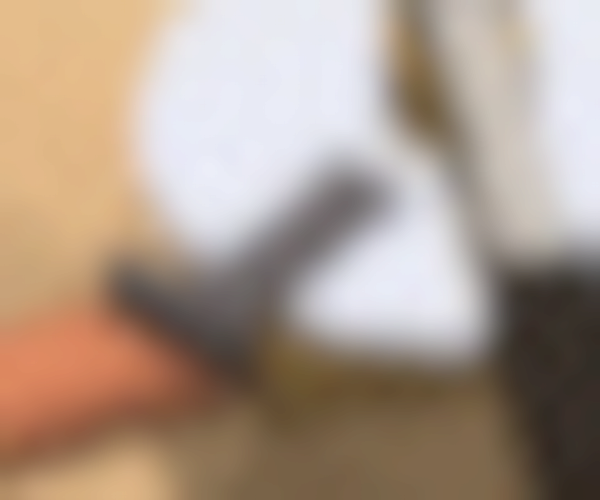

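Everything agrees that the lever is at about 0.145 and the tab at about 0.11, so roughly 0.037 rad (3 mm) is still missing. The top view backs this up: strip at x≈430, against an expected ≈438 once parallax is allowed for. I'll go back for a small nudge.

```bash
python3 by.py .145 .04 .09 .16
```

```text
t 7.7 tip [0.5739 0.096  0.1983] yaw_z 1.71 F [ 0.9  0.6 -0.6] op 0.0001 q [ 0.45  0.32 -0.17  0.01 -1.04 -0.31]
turn [-0.4  0.1  1.6] shift [  37.8    2.5 -229. ]
```

carry_out(
  series=[
    [[0, 0, 1.5, 0, 0, -48, 255], [0, 0, 0, 0, 0, -48, 255], [0, 0, 0, 0, 0, -48, 255], [0, 0, 0, 0, 0, -40, 255], [0, 0, 0, 0, 0, -10, 255]],
  ],
)

```text
time_s: 8.2
tcp_pos: [0.5969, -0.1092, 0.3714]
tool_rot: [-0.466, 0.533, -0.464, -0.532]
contact_force: [0.4, 0.6, -0.2]
opening: 0.0002
```

```bash
python3 by.py .145 .04 .09 .116
```

```text
t 8.2 tip [ 0.5973 -0.1091  0.198 ] yaw_z 1.707 F [ 0.4  0.6 -0.2] op 0.0002 q [ 0.09  0.38 -0.09  0.   -1.1   0.05]
turn [-0.5 -0.   0.1] shift [ 82.    0.9 -22.8]
```

carry_out(
  series=[
    [[0, 0, 0, 30, 0, -15, 255], [0, 0, 0, 35, 0, 0, 255], [0, 0, 0, 12, 0, 0, 255], [0, 0, 0, 0, 0, 0, 255]],
  ],
)

```text
time_s: 8.6
tcp_pos: [0.5988, -0.1326, 0.2937]
tool_rot: [-0.469, 0.532, -0.467, -0.528]
contact_force: [-0.3, 1.0, 0.8]
opening: -0.0
```

```bash
python3 by.py .145 .02 .09 .116; python3 by.py .105 .02 .09 .116
```

```text
t 8.6 tip [ 0.5999 -0.1328  0.1203] yaw_z 1.695 F [-0.3  1.   0.8] op -0.0 q [ 0.05  0.46 -0.17  0.   -0.93  0.08]
turn [-1.2 -0.1  0.4] shift [  4.3  -0.9 -19.3]
t 8.6 tip [ 0.5999 -0.1328  0.1203] yaw_z 1.695 F [-0.3  1.   0.8] op -0.0 q [ 0.05  0.46 -0.17  0.   -0.93  0.08]
turn [ 1.1 -0.1  0.4] shift [  4.3  -1.7 -22.9]
```

carry_out(
  series=[
    [[1, 0, 0, 4, -1, -9, 255], [0, 0, 0, 0, 0, -7, 255], [0, 0, 0, 0, 0, -4, 255], [0, 0, 0, 0, 0, -2, 255], [0, 0, 0, 0, 0, 0, 255]],
  ],
)

```text
time_s: 9.1
tcp_pos: [0.6038, -0.1552, 0.2936]
tool_rot: [-0.475, 0.529, -0.47, -0.522]
contact_force: [-0.2, 0.4, -0.2]
opening: -0.0002
```

```bash
python3 by.py .105 .02 .09 .116
```

```text
t 9.1 tip [ 0.6059 -0.1553  0.1202] yaw_z 1.678 F [-0.2  0.4 -0.2] op -0.0002 q [ 0.01  0.47 -0.15  0.   -0.94  0.1 ]
turn [ 0.1 -0.1  0.7] shift [4.2 0.4 0. ]
```

On target; back off and look.

carry_out(
  series=[
    [[0, 0, 0, 0, 0, 30, 255], [0, 0, 0, -40, 0, 25, 255], [0, 0, 0, -30, 0, 40, 255], [0, 0, 0, 0, 0, 50, 255], [0, 0, 0, 0, 0, 50, 255]],
  ],
)

```text
time_s: 9.6
tcp_pos: [0.5833, 0.0386, 0.3686]
tool_rot: [-0.479, 0.529, -0.471, -0.518]
contact_force: [0.7, -0.4, -0.1]
opening: -0.0002
```

carry_out(
  series=[
    [[0, 0, 0, 0, 0, 45, 255], [0, 0, 0, 0, 0, 10, 255]],
  ],
)

```text
time_s: 9.8
tcp_pos: [0.5771, 0.0991, 0.3715]
tool_rot: [-0.479, 0.532, -0.467, -0.518]
contact_force: [0.8, -0.3, 0.6]
opening: -0.0
```

```bash
python3 by.py .3 .020;python3 look2.py c
```

```text
t 9.8 tip [0.5816 0.099  0.1982] yaw_z 1.675 F [ 0.8 -0.3  0.6] op -0.0 q [ 0.45  0.34 -0.15  0.01 -1.05 -0.35]
turn [-11.2  -0.3   1.4] shift [  83.7    8.  -238.3]
```

View pics/cs.png

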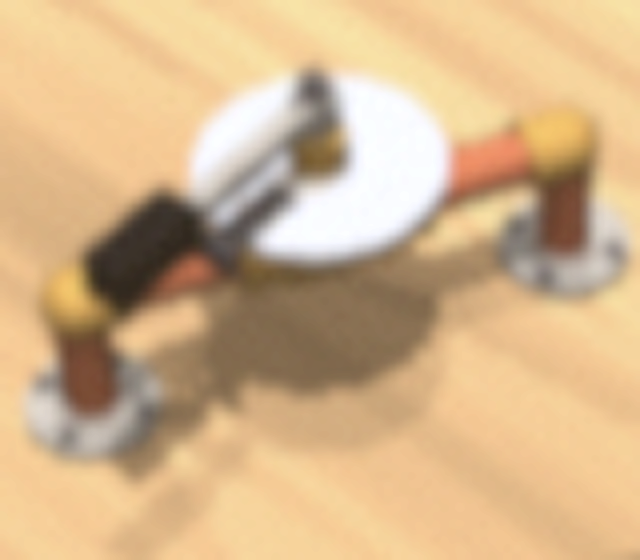

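View pics/ct.png

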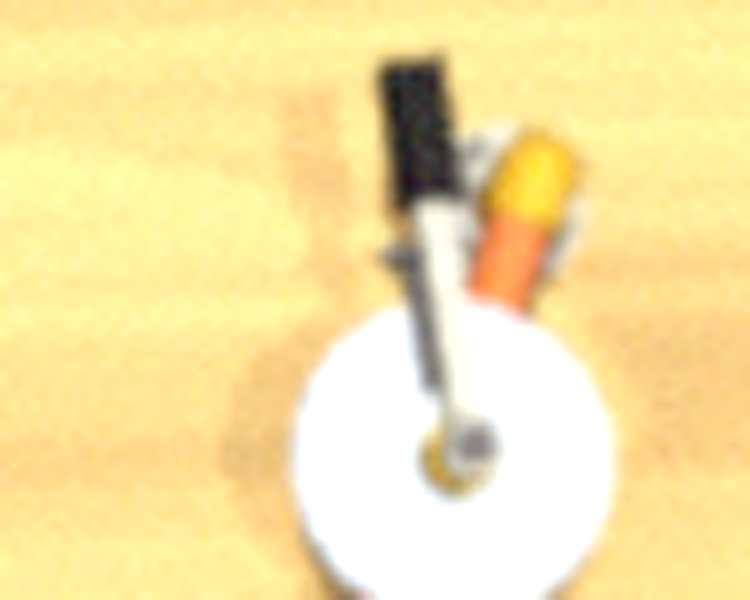

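Bypass: outer end of the sleeve is at (410,63) in the top crop (411 expected for the tab's 0.11), the strip covers the tab as predicted, and the scene view has it at (102,273) against an expected (102,271). It's centred, so on to the main lever.

```bash
cat > ma.py <<'E'
from h import *
import sys
P=np.array([.520,.205]); a=float(sys.argv[1]); gap=float(sys.argv[2]); r=float(sys.argv[3]) if len(sys.argv)>3 else .1; zt=float(sys.argv[4]) if len(sys.argv)>4 else .116
u=np.array([np.cos(a),np.sin(a)]);n=np.array([-u[1],u[0]])
plan(P+r*u-gap*n,zt,a+np.pi/2)
E
python3 ma.py .03 .045 .1 .16
python3 - <<'E'
from h import *
T=manip.capture("top");S=manip.capture("scene")
w=onz(T,[[196.5,180.5],[184,256]],.075);print("pipe T",w,np.arctan2(*(w[0]-w[1])[[1,0]]))
s=lambda *p:unz(p,285,185,8)
w=onz(S,s((165,475),(685,120)),.07);print("pipe S",w,np.arctan2(*(w[0]-w[1])[[1,0]]))
E
```

```text
t 9.9 tip [0.5818 0.097  0.1979] yaw_z 1.673 F [0.3 0.1 0.3] op 0.0001 q [ 0.45  0.34 -0.15  0.01 -1.06 -0.35]
turn [ 4.2 -0.2  1.4] shift [ 38.9 -49.4  61.2]
pipe T [[0.63442994 0.1826189  0.075     ]
 [0.40619915 0.21860421 0.075     ]] -0.15638331624246124
pipe S [[0.63313105 0.18959322 0.07      ]
 [0.40868549 0.22788409 0.07      ]] -0.1689752230028787
```

carry_out(
  series=[
    [[4, 0, 1.4, 0, -45, 25, 255], [0, 0, 0, 0, -5, 32, 255], [0, 0, 0, 35, 0, 0, 255], [0, 0, 0, 35, 0, 0, 255], [0, 0, 0, 10, 0, 0, 255]],
  ],
)

```text
time_s: 10.5
tcp_pos: [0.6242, 0.1472, 0.2881]
tool_rot: [-0.494, 0.504, -0.499, -0.503]
contact_force: [0.2, -0.4, -0.8]
opening: -0.0
```

```bash
python3 ma.py .03 .03 .1;  python3 ma.py .2 .021 .1; python3 look.py m1 290,170,85,70
```

```text
t 10.5 tip [0.6233 0.1462 0.1147] yaw_z 1.585 F [ 0.2 -0.4 -0.8] op -0.0 q [ 0.48  0.51 -0.1   0.   -0.97 -0.47]
turn [-0.9 -0.3 -0.3] shift [-1.5  2.9 30.8]
t 10.5 tip [0.6233 0.1462 0.1147] yaw_z 1.585 F [ 0.2 -0.4 -0.8] op -0.0 q [ 0.48  0.51 -0.1   0.   -0.97 -0.47]
turn [-10.6  -0.3  -0.3] shift [-1.7  1.2 57.1]
```

View pics/m1.png

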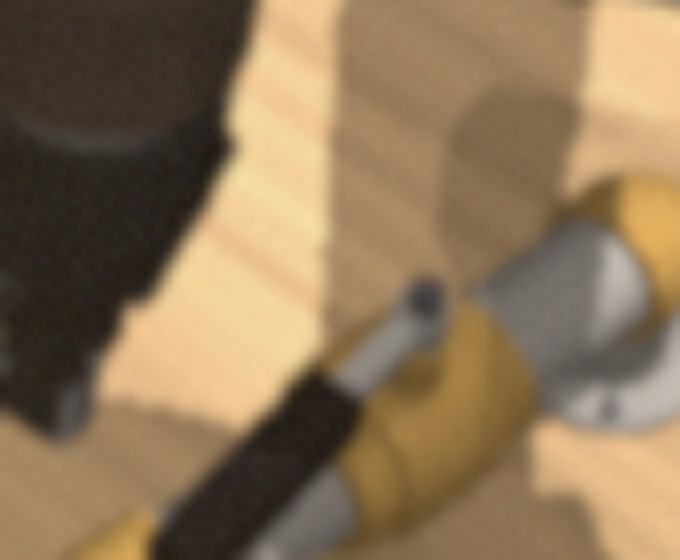

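The finger tip, at zoomed (65,430), is clear on the push side of the black sleeve. Starting the push.

carry_out(
  series=[
    [[0, 0, 0, 0, 1, 18, 255], [0, 0, 0, 0, 1, 12, 255], [-4, 0, 0, 0, 0, 10, 255], [-5, 0, 0, 0, 0, 10, 255], [-6, 0, 0, 0, 0, 10, 255]],
  ],
)

```text
time_s: 11.05
tcp_pos: [0.6216, 0.2063, 0.2939]
tool_rot: [-0.424, 0.567, -0.427, -0.563]
contact_force: [1.6, -4.2, -3.0]
opening: -0.0001
```

```bash
python3 ma.py .3 .021 .1
```

```text
t 11.05 tip [0.6221 0.2051 0.1205] yaw_z 1.851 F [ 1.6 -4.2 -3. ] op -0.0001 q [ 0.57  0.52 -0.06  0.01 -0.99 -0.29]
turn [-1.1 -0.4  0. ] shift [ 4.5 -2.4  7.9]
```

carry_out(
  series=[
    [[-3, 0, 0, 4, -2, 10, 255], [-6, 0, 0, 0, 0, 10, 255], [-6, 0, 0, 0, 0, 11, 255], [-6, 0, 0, 0, 0, 11, 255], [-6, 0, 0, 0, 0, 11, 255]],
  ],
)

```text
time_s: 11.55
tcp_pos: [0.603, 0.2549, 0.298]
tool_rot: [-0.275, 0.658, -0.275, -0.645]
contact_force: [2.7, -2.8, -2.1]
opening: -0.0001
```

```bash
python3 ma.py .75 .021 .1
```

```text
t 11.55 tip [0.606  0.2535 0.1247] yaw_z 2.343 F [ 2.7 -2.8 -2.1] op -0.0001 q [ 0.65  0.52 -0.07  0.02 -0.98  0.11]
turn [ 1.3 -1.   0.4] shift [ 8.7 -5.2 -0.9]
```

carry_out(
  series=[
    [[-4, -1, 0, 9, -4, 8, 255], [-6, 0, 0, 2, 0, 10, 255], [-6, 0, 0, 2, 0, 11, 255], [-6, 0, 0, 1, 0, 11, 255], [-5, 0, 0, 0, 0, 10, 255]],
  ],
)

```text
time_s: 12.05
tcp_pos: [0.5693, 0.2892, 0.2945]
tool_rot: [-0.113, 0.709, -0.101, -0.689]
contact_force: [3.6, -0.4, -2.6]
opening: -0.0002
```

```bash
python3 ma.py 1.2 .021 .1; python3 ma.py 1.41 .021 .1
```

```text
t 12.05 tip [0.5745 0.2916 0.1212] yaw_z 2.837 F [ 3.6 -0.4 -2.6] op -0.0002 q [ 0.73  0.49 -0.12  0.01 -0.93  0.53]
turn [ 3.8 -1.4  1.3] shift [ 5.3 -3.1 -5.7]
t 12.05 tip [0.5745 0.2916 0.1212] yaw_z 2.837 F [ 3.6 -0.4 -2.6] op -0.0002 q [ 0.73  0.49 -0.12  0.01 -0.93  0.53]
turn [-8.2 -1.5  1.1] shift [ 4.9 -6.7 15.4]
```

carry_out(
  series=[
    [[-3, -1.4, 1.1, 5, -3, 7, 255], [-3, 0, 0, 1, -1, 5, 255], [-2, 0, 0, 1, 0, 4, 255], [0, 0, 0, 0, 0, 3, 255], [0, 0, 0, 0, 0, 3, 255]],
  ],
)

```text
time_s: 12.55
tcp_pos: [0.5518, 0.3017, 0.298]
tool_rot: [-0.059, 0.713, -0.05, -0.697]
contact_force: [3.8, -1.7, -2.1]
opening: 0.0
```

```bash
python3 ma.py 1.41 .021 .1
```

```text
t 12.55 tip [0.5558 0.3037 0.1246] yaw_z 2.988 F [ 3.8 -1.7 -2.1] op 0.0 q [ 0.76  0.48 -0.14  0.01 -0.94  0.65]
turn [ 0.4 -1.2  0.9] shift [ 8.6  0.8 -4.9]
```

carry_out(
  series=[
    [[0, 0, 0, 6, 0, 4, 255], [0, 0, 0, 0, 0, 4, 255], [0, 0, 0, 0, 0, 3, 255]],
  ],
)

```text
time_s: 12.85
tcp_pos: [0.5468, 0.3032, 0.2952]
tool_rot: [-0.061, 0.72, -0.047, -0.689]
contact_force: [12.9, -4.1, -7.3]
opening: 0.0003
```

```bash
python3 ma.py 1.41 .021 .1
```

```text
t 12.85 tip [0.5547 0.3061 0.122 ] yaw_z 2.989 F [12.9 -4.1 -7.3] op 0.0003 q [ 0.77  0.47 -0.16  0.02 -0.9   0.64]
turn [ 0.5 -2.4  1.4] shift [  6.2   1.5 -10. ]
```

carry_out(
  series=[
    [[0, 0, 0, 0, 0, 4, 255], [0, 0, 0, 0, 0, 3, 255]],
  ],
)

```text
time_s: 13.05
tcp_pos: [0.5447, 0.303, 0.2952]
tool_rot: [-0.062, 0.725, -0.046, -0.685]
contact_force: [11.0, -4.1, -5.7]
opening: 0.0003
```

```bash
python3 ma.py 1.41 .021 .1
```

```text
t 13.05 tip [0.5548 0.3061 0.1221] yaw_z 2.988 F [11.  -4.1 -5.7] op 0.0003 q [ 0.77  0.46 -0.17  0.04 -0.88  0.62]
turn [ 0.5 -3.1  1.6] shift [  6.4   0.9 -12. ]
```

The tip stayed put while the force rose to about 13 N, so the lever is on the stop. Withdrawing.

carry_out(
  series=[
    [[0, 0, 0, 0, 0, -25, 255], [0, -3, 1.6, -35, 0, -20, 255], [0, 0, 0, -45, 0, -5, 255], [0, 0, 0, -20, 40, 0, 255], [0, 0, 0, 0, 50, 0, 255]],
  ],
)

```text
time_s: 13.55
tcp_pos: [0.5787, 0.209, 0.3984]
tool_rot: [0.051, -0.703, 0.055, 0.707]
contact_force: [1.7, -0.5, 0.2]
opening: -0.0003
```

carry_out(
  series=[
    [[0, 0, 0, 0, 50, 0, 255], [0, 0, 0, 0, 50, 0, 255], [0, 0, 0, 0, 30, 0, 255], [0, 0, 0, 0, 0, 0, 255]],
  ],
)

```text
time_s: 13.95
tcp_pos: [0.5548, 0.0743, 0.4013]
tool_rot: [0.054, -0.703, 0.055, 0.707]
contact_force: [-0.3, 0.4, -0.2]
opening: -0.0001
```

```bash
python3 ma.py 1.41 .021 .1
python3 - <<'E'
from h import *
for n in("scene","top"):
    c=manip.capture(n); cv2.imwrite(f"pics/{n}9.png",cv2.convertScaleAbs(c["color"][:,:,::-1],alpha=1.6))
    if n=="top":
        k=lambda b,f:cv2.resize(c["color"][b[1]:b[1]+b[3],b[0]:b[0]+b[2],::-1],None,fx=f,fy=f,interpolation=cv2.INTER_CUBIC)
        cv2.imwrite("pics/t9m.png",cv2.convertScaleAbs(k((140,170,75,60),10),alpha=1.6))
E
python3 look2.py d
```

```text
t 13.95 tip [0.5536 0.0742 0.2279] yaw_z 2.987 F [-0.3  0.4 -0.2] op -0.0001 q [ 0.42  0.28 -0.16 -0.   -1.14  1.  ]
turn [ 0.4  0.4 -0.1] shift [ 111.8 -223.8   32.1]
```

View pics/scene9.png

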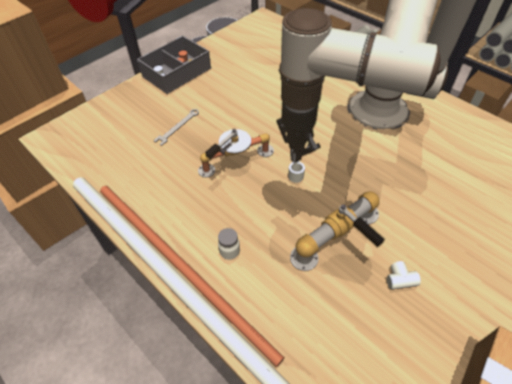

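View pics/top9.png

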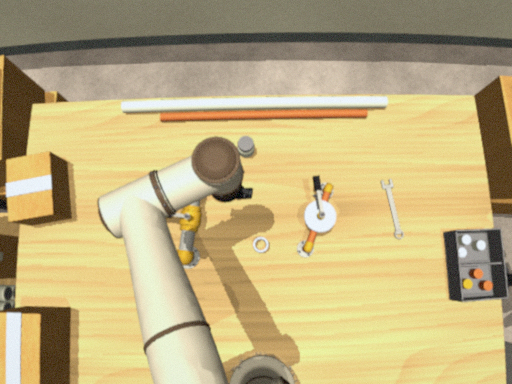

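View pics/t9m.png

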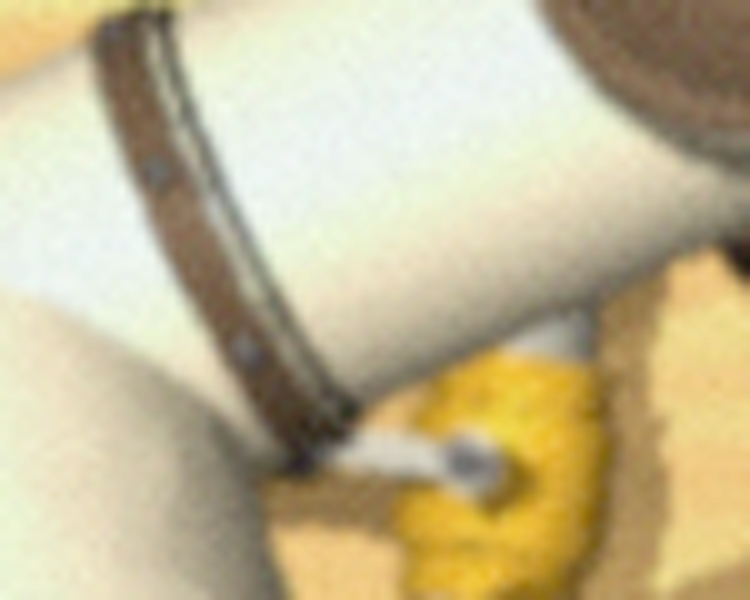

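View pics/dt.png

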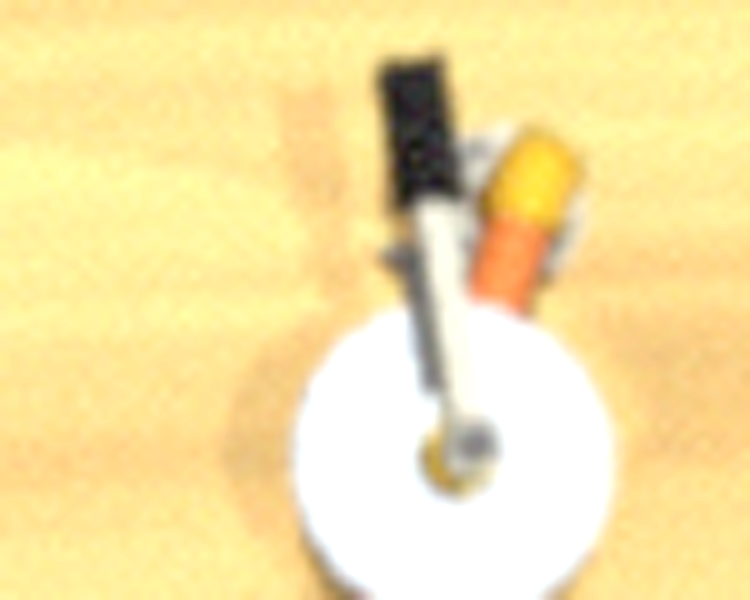

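```bash
python3 look.py m9 320,185,80,70
```

```text
(no output)
```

View pics/m9.png

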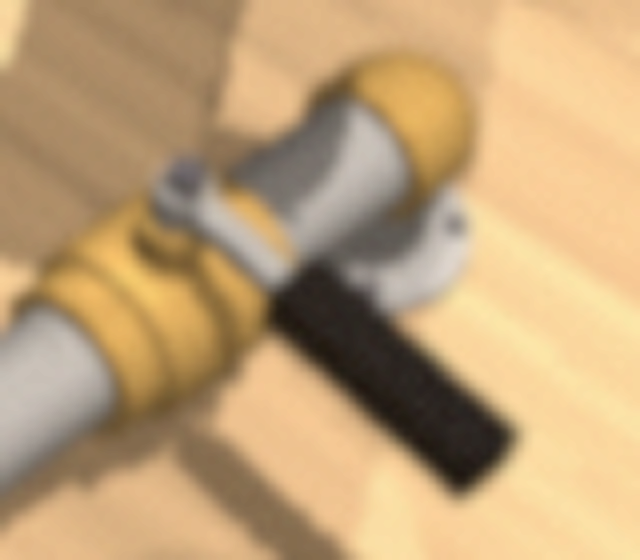

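Run:
```python
from h import *
S=manip.capture("scene"); v=lambda *p:unz(p,320,185,8)
ang=lambda w:np.arctan2(w[1,1]-w[0,1],w[1,0]-w[0,0])
w=onz(S,v((185,175),(490,450)),.13); print(w,np.linalg.norm(w[1]-w[0]),ang(w)); w=onz(S,v((298,280),(490,450)),.13);print(w, ang(w))
```

```text
[[0.5188369  0.20742782 0.13      ]
 [0.53744605 0.32946954 0.13      ]] 0.12345234461739156 1.4194800402881111
[[0.52694396 0.25512145 0.13      ]
 [0.53744605 0.32946954 0.13      ]] 1.4304690498738353
```

The main lever is at 1.42, against 1.41 for square to the pipe, and it's on the stop. The bypass hasn't changed. Handing in.

```bash
python3 -c "
from plant import manip
print(manip.job_done())"
```

```text
the job is handed in; nothing more can be done
None
```

The rig is switched over to its bypass, and I handed the job in at about 14 s of the 51 s allowed. I pushed both levers with the closed fingertip and never pinched them.

- **Bypass lever (pushed first):** I pushed it round in three steps until it stood over the set tab, checking both cameras after each. It ended at about 0.11 rad from world x. My tab readings run from 0.10 to 0.14 rad, with the top view at 0.10–0.12. The scene view's first, cruder tab reading was higher, at 0.17–0.18 rad, and I put this down to calibration offset. The final pictures match a centred lever to within about a pixel, and the top view was unchanged after the main lever was moved.
- **Main lever (pushed second):** I pushed it round to the stop. The fingertip then stayed put while the measured force rose to about 15 N. In the last picture the lever is at 1.42–1.43 rad, against 1.41 rad for square across the pipe, which is within measuring error. Only the scene camera could check this, because the arm hid the sleeve from the top view.
- **Everything else:** I never touched the set tab, and the loose things look unmoved in both final views. The arm was clear of everything at hand-in.

Early on, one free-air move went the wrong way because of a sign slip. It touched nothing, and I corrected it on the next move.

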